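# Unpack a shelf strut through the crate's opening

## Robot

A 6-joint arm with a two-finger parallel gripper is mounted at the origin on the work surface. World frame = base frame: x ahead of the robot, y to its left, z up, the work surface at z = 0. Lengths are in mm, angles in rad, forces in N, time in s.
With the tool pointing down it reaches from about 350 to 975 mm from the base axis. Payload 17.4 kg.
Tool frame: the origin (TCP) lies midway between the tips of the shut fingers; the grasp point (between the pads) lies 19 mm behind it; z points along the fingers, y is the line along which they close (so a half turn about z gives the same grasp; the last joint's range is limited). The gripper opens to 85 mm and grips with 20 to 120 N. Pads are 22 mm wide; open, the fingers measure 114 mm over their backs; the gripper's body (76 mm by 85 mm) begins 54 mm behind the grasp point. The pads swing forward as they close: fully open they stand 13 mm farther back than shut.
Start: joints at [1.25, 0.116, 1.442, -0, 1.584, -0.038], TCP at [188.364, 648.191, 231.303] pointing down, gripper open.
Joint ranges: [-2.83, 2.83], [-0.83, 2.19], [0.07, 2.5], [-1.14, 4.28], [0.01, 3], [-2.97, 2.97]. Speed limits (rad/s): [1.89, 1.89, 2.22, 3.14, 3.14, 3.14].

## Interface

Orientations are given as a rotation vector (axis times angle).
In Python, from bench import ctrl, eyes, close_job gives the robot as it stands. The module is installed in compiled form; this text tells all that it offers.
- The arm moves only by the tool move_arm, never from a script. Its argument "deltas" is text: rows parted by semicolons, each of 7 numbers parted by spaces: the shift along the tool's x, y, z in m, then the turn, a rotation vector about the tool's x, y, z in rad, then the closure in counts, from 0 (fully open) to 255 (shut). In form: tx ty tz rx ry rz jaw; .... A call has 1 to 12 rows; each row shifts and turns the commanded pose from where the row before left it, along the tool's axes as they then stand; what a row does not reach is not made up. A row lasts 1/8 s, in which the tool goes at most 62.5 mm and 10.7 degrees, less where a joint would pass 70% of its speed; a pose out of reach is approached as far as the arm can. A call with a gripper value outside its range is refused whole. The fingers move at their own pace and stop on an object; "force" is the grip in N (left out, the last holds). Time passes only in rows, so rows that do not move let the fingers close. It gives the time, the measured TCP pose, the force, the opening and the grip force at its end, in the units of the state.
- ctrl.get_state(): the state, without advancing time (a new reading comes with each control period).
- eyes.camera(name): name is "side" or "top" or "wrist"; returns (picture, depth): 420x560x3 uint8, red, green, blue; 420x560 float32, mm along the optical axis (not along the pixel's ray), 0 where there is no reading.
- eyes.camera_model(name): a dict with "fx", "fy", "cx", "cy" (pixels), "position" and "attitude" of the camera in the world. Camera axes: x right, y down, z forward; pixel columns grow to the right and rows downward; lengths in mm; the calibration is good to about 2 mm. A picture is of the moment at which its call begins: read the wrist's pose just before it. camera_model takes no time and is no camera call; for the wrist camera it gives the pose at the moment of the call.
- close_job(): hands the job in; it is judged then, once.
The state is a dict: "time": time; "joints": joint angles; "qvel": joint speeds; "joint_efforts": joint torques, N m; "position": TCP position; "tcp_rot": TCP orientation; "contact_force": force on the tool from outside, world axes, zero at the start; "wrist_torque": the same for the moment, N m; "width": finger opening in mm; "grasp_force": force on a finger pad.
Only numpy, scipy, OpenCV 4.12 (cv2) and the standard library are available. Lean on these libraries where they do the work, as an engineer would, in place of code of your own. Each camera call takes 0.05 s, during which the arm holds its last target. There are 200 camera calls.

## Task

Take the long steel shelf strut out of the plywood crate: its opening is shorter than the strut, so tilt the strut and bring it out one end first. Finish while still holding the strut, level and still above the crate, with all of it well clear of the crate's top boards. Leave everything else where it is.

Things in the scene. Friction and masses are not known exactly. Their poses are not given: they have to be found in the camera images.
- crate: fixed plywood crate, outside 214 (its x) x 464 (its y, the long way) x 142 mm high; origin at the centre of its underside, z up. Walls 12 mm, floor 10 mm. Its top is boarded over at both ends (boards 12 mm thick, underside at 130 mm, top at 142 mm). Inside, two bearers run along its x, centred at y = -80 and +80 mm, 24 mm wide, tops at 70 mm; else it is empty but for the offcut
- crate_opening (a point): centre of the opening in the middle of the crate's top, at the boards' top, 142 mm above the crate's underside; axes as the crate's. The opening is 190 mm along x (the full inner width) and 200 mm along y, between the boards; under the boards the inside goes on to 220 mm from the middle at both ends
- strut_center (a point): centre of the long square steel tube (shelf strut), 20 x 20 x 300 mm, about 0.2 to 0.4 kg, loose; its y axis runs along its length, z up. It starts lying across the two bearers, roughly along the crate's y and near the middle, its two ends under the boards
- strut_end_a (a point): centre of the strut's +y end face, 150 mm from its centre
- strut_end_b (a point): centre of the strut's -y end face, 150 mm from its centre
- offcut: short offcut of the same square tube, 20 x 20 x 100 mm, lying loose on the crate's floor parallel to and beside the strut, well below it; origin at the centre of its underside; stays there
- tape: roll of brown tape lying flat on the boards near the crate's +y end, 72 mm across, 20 mm high; origin at the centre of its underside; stays there
- reel: black plastic reel standing on the bench to the robot's right, 96 mm across, 70 mm high; origin at the centre of its underside
- carton: small closed cardboard carton on the bench to the robot's left, 130 x 100 x 80 mm; origin at the centre of its underside
- fixings: grey plastic open bin on the bench to the robot's right, 100 x 140 x 60 mm; origin at the centre of its underside
- coupling: black plastic pipe coupling standing on the bench to the robot's right, 64 mm across, 50 mm high; origin at the centre of its underside
- mallet: rubber-headed mallet lying on the bench to the robot's left, 260 mm long; origin under the middle of its length, x towards the head
There are look-alikes about, which are no part of the job. What is meant by the tape is not black, green or red, and is the smaller of those in its own colour.

How it is judged (in metres and radians):
On the way:
1. the strut is tilted in the opening: one end up above the boards, the other still inside the crate under them (((z of strut_end_a in the frame of crate above 0.16 m and z of strut_end_b in the frame of crate below 0.125 m) or (z of strut_end_b in the frame of crate above 0.16 m and z of strut_end_a in the frame of crate below 0.125 m))), for 0.1 s.
At the end, for the whole second after the job is handed in: the strut is held in the fingers above the crate (its centre within 180 mm, seen from above, of the opening's centre), level to within 0.3 rad, at rest, both ends at least 30 mm above the boards' top (172 mm above the crate's underside), touching neither crate nor tape (z of each of strut_end_a, strut_end_b in the frame of crate above 0.172 m and angle between strut_center's own y axis and vertical between 1.27 and 1.87 rad and horizontal distance between strut_center and crate_opening below 0.18 m and contact force between the fingers and strut above 1 N and contact force between strut and crate below 0.1 N and contact force between strut and tape below 0.1 N and linear speed of strut below 0.05 m/s); the arm keeps its last pose, push and grip.
It fails at once if the tape roll is pushed more than 30 mm (distance of tape from where it was at the start of the episode above 0.03 m).
It fails at once if the offcut is pushed more than 30 mm (distance of offcut from where it was at the start of the episode above 0.03 m).
It fails at once if the reel, carton, bin, coupling or mallet on the bench is pushed more than 30 mm (distance of any of reel, carton, fixings, coupling, mallet from where it was at the start of the episode above 0.03 m).
It also fails if it takes over 42 s, if anything falls off the work surface, if the arm or the gripper's body presses on something with over 40 N, if the wrist force passes 120 N, or if a joint passes its speed limit or range.

## Working session

There is one attempt and no reset: what is moved stays moved. The work goes in short steps, Python scripts to look and compute and a tool call to move; the robot and the scene stay as the last step left them, time stands still between calls to the robot, and variables do not carry over. Pictures are saved under pics/ and viewed, at most 10 in all, crops included, and the job is handed in when it is done.

Besides the shell and the picture viewer there is one more tool, called as a command line: name --argument value ..., lists and objects as JSON in quotes. move_arm: Moves the arm, as the interface text tells. Its arguments: {"type":"object","properties":{"deltas":{"type":"string"},"force":{"type":"number"}},"required":["deltas"]}

```bash
mkdir -p pics
cat > h.py <<'E'
import numpy as np, cv2
from scipy.spatial.transform import Rotation as R
from bench import ctrl, eyes
def rot(a):
    a=np.array(a,float)
    return a if a.shape==(3,3) else (R.from_rotvec(a).as_matrix() if a.size==3 else R.from_quat(a).as_matrix())
def snap(n):
    m=eyes.camera_model(n); p,d=eyes.camera(n); return m,p,d
def cloud(m,d):
    v,u=np.mgrid[:d.shape[0],:d.shape[1]]
    c=np.stack([(u-m['cx'])/m['fx']*d,(v-m['cy'])/m['fy']*d,d],-1)
    return c@rot(m['attitude']).T+np.array(m['position'])
def save(f,p): cv2.imwrite(f,cv2.cvtColor(p,cv2.COLOR_RGB2BGR))
E
python3 - <<'E'
from h import *
for n in ('top','side'):
    m,p,d=snap(n); save(f'pics/{n}0.png',p); np.savez(f'{n}0.npz',p=p,d=d,c=cloud(m,d)); print(n,m)
print(ctrl.get_state())
E
```

```text
top {'fx': 428.86719697992436, 'fy': 428.86719697992436, 'cx': 278.1659668054918, 'cy': 212.61024367533324, 'position': array([ 281.17106478,   18.8182642 , 1200.64698991]), 'attitude': array([-2.14514641,  2.08826055, -0.21233568])}
side {'fx': 421.3901658563363, 'fy': 421.3901658563363, 'cx': 274.1300581331429, 'cy': 213.79520411702063, 'position': array([-318.6077987 , -705.05738203, 1010.90075968]), 'attitude': array([-2.11017155,  0.93193411, -0.44418233])}
{'time': 0.1, 'joints': array([ 1.25018165e+00,  1.16446870e-01,  1.44219170e+00, -1.72792574e-05,
        1.58402448e+00, -3.78374089e-02]), 'qvel': array([-5.54539276e-04, -1.70392703e-03, -1.42791205e-03,  6.46876561e-06,
       -7.32075966e-04,  2.57217222e-05]), 'joint_efforts': array([ 2.10668462e-03, -7.33648396e+01, -6.33791757e+01,  2.93188577e-05,
        5.22649818e-03,  2.08553934e-05]), 'position': array([188.32348899, 648.01488424, 230.63423448]), 'tcp_rot': array([-4.42682822e-01, -3.11007098e+00,  1.65919862e-03]), 'contact_force': array([-0.02979779,  0.76810876,  0.0423817 ]), 'wrist_torque': array([ 0.02968765,  0.00451112, -0.00482391]), 'grasp_force': 0.0, 'width': 85.05168675913222}
```

View pics/top0.png

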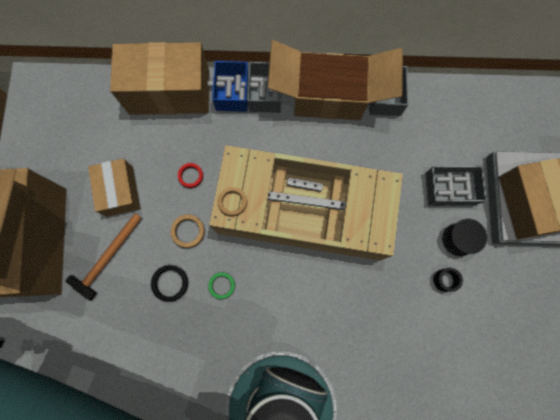

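View pics/side0.png

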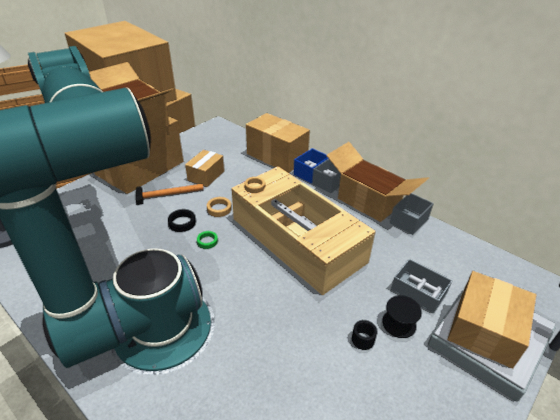

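The top view shows the crate with its opening centred near (308,200). The strut is at (306,200), the grey bar across the bearers, and the offcut at (303,184) is shorter and on the floor. The tape is the brown ring on the boards at (233,202); its look-alikes are the larger brown ring at (187,231), red (190,175), black (169,283) and green (221,286). The side view agrees.

Run:
```python
from h import *
z=np.load('top0.npz'); c=z['c']; p=z['p']
box=np.zeros(c.shape[:2],bool); box[140:262,205:408]=1
b=box&(abs(c[...,2]-142)<8)
r=cv2.minAreaRect(c[b][:,:2].astype(np.float32)); print('boards',r,np.median(c[b][:,2]))
hsv=cv2.cvtColor(p,cv2.COLOR_RGB2HSV)
inn=np.zeros_like(box); inn[160:245,268:348]=1
g=(inn&(hsv[...,1]<60)&(hsv[...,2]>90)).astype(np.uint8)
n,l,s,ce=cv2.connectedComponentsWithStats(g)
for i in range(1,n):
    if s[i,4]>40:
        q=c[l==i]; print(s[i],ce[i],np.median(q[:,2]),cv2.minAreaRect(q[:,:2].astype(np.float32)))
t=np.zeros_like(box); t[180:225,210:255]=1
q=c[t&(c[...,2]>154)]; print('tape',cv2.minEnclosingCircle(q[:,:2].astype(np.float32)),np.median(q[:,2]))
save('pics/crop1.png',cv2.resize(p[140:265,205:410],None,fx=3.8,fy=3.8,interpolation=cv2.INTER_CUBIC))
```

```text
boards ((533.6875, -51.32832336425781), (465.12799072265625, 215.4783477783203), 82.04596710205078) 142.79253573965616
[321 160  27   5  73] [337.64383562 161.16438356] 0.6216128134253722 ((494.49969482421875, -54.33966827392578), (66.49341583251953, 448.5326232910156), 65.01702117919922)
[287 177  36  14 278] [304.47122302 183.51798561] 30.46358553415564 ((607.3961181640625, -50.811912536621094), (103.10004425048828, 29.18527603149414), 80.22911071777344)
[268 191  78  18 621] [304.95491143 199.76972625] 90.27005377201158 ((464.6104431152344, 9.434738159179688), (191.5707244873047, 313.4532470703125), 55.63999557495117)
tape ((416.3123474121094, 83.75411987304688), 149.93287658691406) 162.43127907606004
```

View pics/crop1.png

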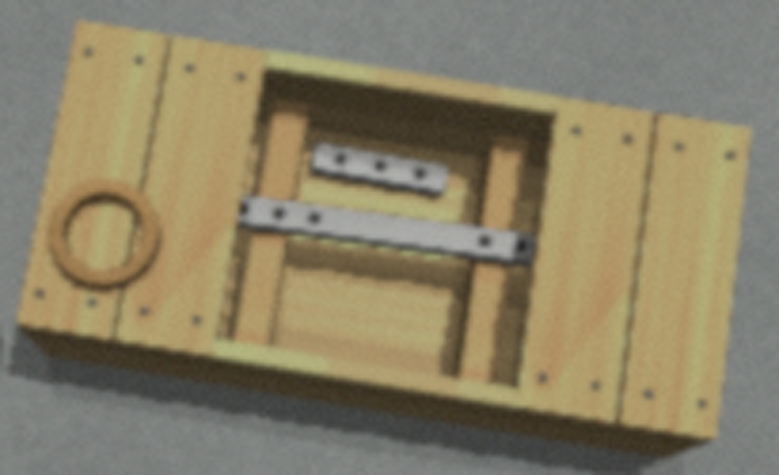

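The crop confirms it: the long bar across both bearers is the strut, its ends at about (243,208) and (532,247). The short bar at (378,170) is the offcut, and the tape is on the left-hand (+y) boards at (104,238).

```bash
cat >> h.py <<'E'
def plan(Rg,pg,N,R0=None,p0=None):
    s=ctrl.get_state()
    if R0 is None: R0=rot(s['tcp_rot'])
    if p0 is None: p0=np.array(s['position'])
    w=R.from_matrix(R0.T@Rg).as_rotvec()
    out=[]
    for i in range(N):
        Ri=R0@R.from_rotvec(w*i/N).as_matrix()
        out.append(np.r_[Ri.T@((pg-p0)/N)/1000,w/N])
    return np.round(out,4)
E
python3 - <<'E'
from h import *
z=np.load('top0.npz'); c=z['c']; p=z['p']
box=np.zeros(c.shape[:2],bool); box[140:262,205:408]=1
b=box&(abs(c[...,2]-142.5)<6)
pts=c[b][:,:2]; r=cv2.minAreaRect(pts.astype(np.float32)); a=np.radians(r[2])
yc=np.array([np.cos(a),np.sin(a)]); xc=np.array([yc[1],-yc[0]]); C=np.array(r[0])
print('C',C,'yaw',np.arctan2(-yc[0],yc[1]))
loc=lambda q:np.stack([(q-C)@xc,(q-C)@yc],-1)
L=loc(pts); 
m=(abs(L[:,0])<60); yy=L[m,1]; print('opening y',yy[yy<0].max(),yy[yy>0].min(), 'range',np.percentile(L,[.5,99.5],axis=0))
inn=np.zeros_like(box); inn[185:215,262:350]=1
hsv=cv2.cvtColor(p,cv2.COLOR_RGB2HSV)
g=inn&(abs(c[...,2]-90)<6)&(hsv[...,1]<70)
q=loc(c[g][:,:2]); f=cv2.fitLine(q.astype(np.float32),cv2.DIST_HUBER,0,.01,.01).ravel()
print('strut',f,'y range',q[:,1].min(),q[:,1].max(),np.median(c[g][:,2]),cv2.minAreaRect(q.astype(np.float32)))
t=np.zeros_like(box); t[185:220,214:250]=1
q=c[t&(abs(c[...,2]-162)<5)]; print('tape',loc(q[:,:2]).mean(0))
print(rot(ctrl.get_state()['tcp_rot']).round(3))
E
```

```text
C [533.68518066 -51.32363892] yaw -0.13846773192730738
opening y -99.4999339668953 99.82067038313454 range [[-107.19136643 -230.28249976]
 [ 106.13782667  230.29753748]]
strut [ 0.0263766 -0.9996521  8.858764  -1.1632127] y range -103.85080185929509 101.94385498355255 90.54013160783416 ((9.389106750488281, -0.8877944946289062), (21.69693946838379, 205.9900360107422), 1.6161551475524902)
tape [-41.29732079 183.37984169]
[[-0.96   0.279 -0.   ]
 [ 0.279  0.96  -0.001]
 [ 0.    -0.001 -1.   ]]
```

```bash
cat >> h.py <<'E'
C=np.array([533.7,-51.3]); CY=-0.1385; SY=-0.112
Rc=R.from_euler('z',CY).as_matrix()
def w(x,y,z): return Rc@np.array([x,y,z])+np.r_[C,0]
def tool(th=0,yaw=SY):
    y=np.array([np.cos(yaw),np.sin(yaw),0]);zz=np.array([0,0,-1.])
    return np.c_[np.cross(y,zz),y,zz]@R.from_rotvec([0,-th,0]).as_matrix()
E
python3 - <<'E'
from h import *
print(w(9.9,-40,61)); r=plan(tool(),w(9.9,-40,215),20)
for i in (0,12): print('; '.join(' '.join('%g'%v for v in q)+' 0' for q in r[i:i+12]))
E
```

```text
[537.98289418 -92.28373845  61.        ]
-0.0271 -0.0307 0.0008 -0 0 0.07 0; -0.0292 -0.0287 0.0008 -0 0 0.07 0; -0.0311 -0.0266 0.0008 -0 0 0.07 0; -0.0329 -0.0243 0.0008 -0 0 0.07 0; -0.0345 -0.022 0.0008 -0 0 0.07 0; -0.036 -0.0195 0.0008 -0 0 0.07 0; -0.0373 -0.0169 0.0008 -0 0 0.07 0; -0.0384 -0.0143 0.0008 -0 0 0.07 0; -0.0393 -0.0116 0.0008 -0 0 0.07 0; -0.04 -0.0088 0.0008 -0 0 0.07 0; -0.0405 -0.006 0.0008 -0 0 0.07 0; -0.0408 -0.0031 0.0008 -0 0 0.07 0
-0.0409 -0.0003 0.0008 -0 0 0.07 0; -0.0409 0.0026 0.0008 -0 0 0.07 0; -0.0406 0.0054 0.0008 -0 0 0.07 0; -0.0401 0.0083 0.0008 -0 0 0.07 0; -0.0394 0.011 0.0008 -0 0 0.07 0; -0.0385 0.0138 0.0008 -0 0 0.07 0; -0.0375 0.0164 0.0008 -0 0 0.07 0; -0.0362 0.019 0.0008 -0 0 0.07 0
```

move_arm --deltas "-0.027 -0.031 0 0 0 0.07 0; -0.029 -0.029 0 0 0 0.07 0; -0.031 -0.027 0 0 0 0.07 0; -0.033 -0.024 0 0 0 0.07 0; -0.0345 -0.022 0 0 0 0.07 0; -0.036 -0.0195 0 0 0 0.07 0; -0.037 -0.017 0 0 0 0.07 0; -0.038 -0.014 0 0 0 0.07 0; -0.039 -0.012 0 0 0 0.07 0; -0.04 -0.009 0 0 0 0.07 0; -0.0405 -0.006 0 0 0 0.07 0; -0.041 -0.003 0 0 0 0.07 0" --force 110

```text
time: 1.6
position: [397.1, 202.4, 231.2]
tcp_rot: [-1.675, -2.658, 0.0]
contact_force: [0.8, 0.2, -1.1]
width: 85.4
grasp_force: 0.0
```

move_arm --deltas "-0.041 0 0 0 0 0.07 0; -0.041 0.0025 0 0 0 0.07 0; -0.0405 0.0055 0 0 0 0.07 0; -0.04 0.008 0 0 0 0.07 0; -0.0395 0.011 0.003 0 0 0.07 0; -0.0385 0.014 0.004 0 0 0.07 0; -0.0375 0.0165 0.004 0 0 0.07 0; -0.036 0.019 0.004 0 0 0.07 0; 0 0 0 0 0 0 0; 0 0 0 0 0 0 0"

```text
time: 2.85
position: [536.7, -91.9, 216.1]
tcp_rot: [-2.342, -2.094, 0.0]
contact_force: [0.3, 0.7, -0.6]
width: 85.7
grasp_force: 0.0
```

Run:
```python
from h import *
s=ctrl.get_state(); print(s['time'],s['position'],R.from_matrix(rot(s['tcp_rot']).T@tool()).as_rotvec())
m,p,d=snap('wrist'); save('pics/w1.png',p); c=cloud(m,d)
hsv=cv2.cvtColor(p,cv2.COLOR_RGB2HSV)
q=(c-np.r_[C,0])@Rc
g=(abs(q[...,2]-90)<6)&(hsv[...,1]<70)&(abs(q[...,0])<40)&(abs(q[...,1])<150)
print(g.sum(), np.median(q[g][:,2]), cv2.minAreaRect(q[g][:,:2].astype(np.float32)), np.percentile(q[g],[1,99],axis=0))
f=cv2.fitLine(q[g][:,:2].astype(np.float32),cv2.DIST_HUBER,0,.01,.01).ravel(); print(f)
r=plan(tool(),w(9.9,-40,60),6); print(r[:2])
```

```text
2.85 [536.73281963 -91.94359256 216.07787637] [-0.00059806 -0.00025386  0.00031755]
6376 88.99159446691652 ((9.328330993652344, -3.8653030395507812), (19.91335678100586, 236.6804656982422), 1.5977802276611328) [[  -2.43376004 -118.35214044   87.23344563]
 [  20.6397761   112.21188365   90.70665591]]
[ 0.02932434 -0.99956995  9.166175   10.292043  ]
[[-0.0001  0.0002  0.026  -0.     -0.      0.0002]
 [-0.0001  0.0002  0.026  -0.     -0.      0.0002]]
```

View pics/w1.png

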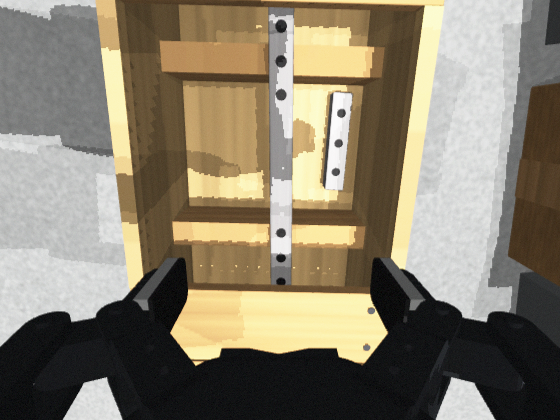

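The wrist view shows the strut running up the middle (column 281) between the open fingers, with the offcut to its right at (338,141). Holes lie at rows 26, 61 and 95, and at 233, 258 and 282; if their pattern is symmetric, it gives the strut's centre.

Run:
```python
from h import *
m=eyes.camera_model('wrist'); A=rot(m['attitude']); o=np.array(m['position'])
for v in (26,61,95,233,258,282):
    r=A@np.array([(281-m['cx'])/m['fx'],(v-m['cy'])/m['fy'],1]); x=o+r*(90-o[2])/r[2]; print(v,((x-np.r_[C,0])@Rc).round(1))
```

```text
26 [  6.6 101.   90. ]
61 [ 7.3 76.3 90. ]
95 [ 8.1 50.9 90. ]
233 [ 11.6 -68.7  90. ]
258 [ 12.3 -93.7  90. ]
282 [  13.  -118.8   90. ]
```

move_arm --deltas "0 0 0.026 0 0 0 0; 0 0 0.026 0 0 0 0; 0 0 0.026 0 0 0 0; 0 0 0.026 0 0 0 0; 0 0 0.026 0 0 0 0; 0 0 0.026 0 0 0 0; 0 0 0 0 0 0 0; 0 0 0 0 0 0 255; 0 0 0 0 0 0 255; 0 0 0 0 0 0 255; 0 0 0 0 0 0 255; 0 0 0 0 0 0 255"

```text
time: 4.4
position: [537.4, -92.3, 61.2]
tcp_rot: [2.342, 2.093, 0.001]
contact_force: [-0.6, 1.1, 7.0]
width: 18.7
grasp_force: 108.4
```

move_arm --deltas "0 0 -0.005 0 0 0 255; 0 0 -0.01 0 0 0 255; 0.01 0.0003 0 0 0 0 255; 0.015 0.0004 0 0 0 0 255; 0.015 0.0004 0 0 0 0 255; 0.014 0.0004 0 0 0 0 255; 0 0 0 0 0 0 255; 0 0 0 0 0 0 255"

```text
time: 5.4
position: [544.5, -38.7, 75.3]
tcp_rot: [2.342, 2.094, -0.0]
contact_force: [-0.0, 0.1, -2.9]
width: 18.3
grasp_force: 107.5
```

Run:
```python
from h import *
s=ctrl.get_state(); print((np.array(s['position'])-np.r_[C,0])@Rc,s['contact_force'],s['width'])
m,p,d=snap('wrist')
n,q,e=snap('top'); save('pics/c2.png',np.hstack([cv2.resize(q[150:260,215:400],(400,238)),cv2.resize(p,(400,300))[:238]]))
```

```text
[ 8.9387038  14.01533855 75.26497975] [-0.03519172  0.08010952 -2.86344222] 18.295442067156323
```

View pics/c2.png

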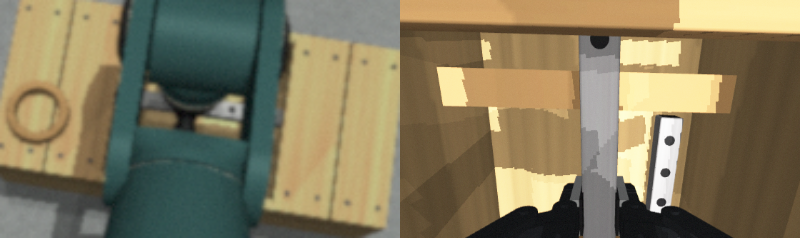

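The left panel shows the arm hiding most of the opening. The right panel shows the strut gripped and level between the fingers, still running under the +y boards at about (599,42), with the offcut untouched. Next I shift to the planned spot and start the tilt, watching the force.

move_arm --deltas "0.008 0.0002 0 0 0 0 255; 0.008 0.0002 0 0 0 0 255; 0 0 0 0 0 0 255; 0 0 0 0 0 0 255"

```text
time: 6.0
position: [546.7, -22.8, 75.3]
tcp_rot: [2.342, 2.094, -0.0]
contact_force: [0.8, 0.2, -3.7]
width: 18.5
grasp_force: 107.5
```

move_arm --deltas "-0.0008 0 -0.003 0 -0.045 0 255; -0.0008 0 -0.003 0 -0.045 0 255; -0.0008 0 -0.003 0 -0.045 0 255; 0 0 0 0 0 0 255; 0 0 0 0 0 0 255"

```text
time: 6.62
position: [546.4, -24.9, 84.2]
tcp_rot: [2.273, 2.032, -0.153]
contact_force: [-1.0, -0.2, -2.2]
width: 18.5
grasp_force: 107.4
```

move_arm --deltas "-0.0008 0 -0.003 0 -0.045 0 255; 0 0 0 0 0 0 255"

```text
time: 6.88
position: [546.4, -25.1, 87.4]
tcp_rot: [2.248, 2.01, -0.202]
contact_force: [0.3, -0.9, -3.4]
width: 18.2
grasp_force: 107.4
```

move_arm --deltas "-0.0008 0 -0.003 0 -0.045 0 255; -0.0008 0 -0.003 0 -0.045 0 255; 0 0 0 0 0 0 255"

```text
time: 7.25
position: [546.4, -25.3, 93.5]
tcp_rot: [2.197, 1.965, -0.297]
contact_force: [-0.0, -0.6, -3.9]
width: 18.4
grasp_force: 107.5
```

move_arm --deltas "-0.0008 0 -0.003 0 -0.045 0 255; -0.0008 0 -0.003 0 -0.045 0 255; -0.0008 0 -0.003 0 -0.045 0 255; -0.0008 0 -0.003 0 -0.045 0 255; 0 0 0 0 0 0 255; 0 0 0 0 0 0 255"

```text
time: 8.0
position: [546.4, -24.7, 105.8]
tcp_rot: [2.091, 1.869, -0.477]
contact_force: [-0.2, -0.6, -2.9]
width: 18.2
grasp_force: 107.5
```

Run:
```python
from h import *
s=ctrl.get_state(); print(s['time'],(np.array(s['position'])-np.r_[C,0])@Rc,s['contact_force'],s['width'],s['grasp_force'])
Rt=rot(s['tcp_rot']); print((Rc.T@Rt).round(3))
m,p,d=snap('side'); save('pics/s2.png',cv2.resize(p[150:320,200:420],None,fx=3,fy=3))
```

```text
8.0 [  8.92017193  28.06507046 105.83077569] [-0.16102752 -0.62779548 -2.90884022] 18.180302046035344 107.49627113342285
[[-0.024  1.     0.011]
 [ 0.901  0.026 -0.433]
 [-0.433 -0.    -0.901]]
```

View pics/s2.png

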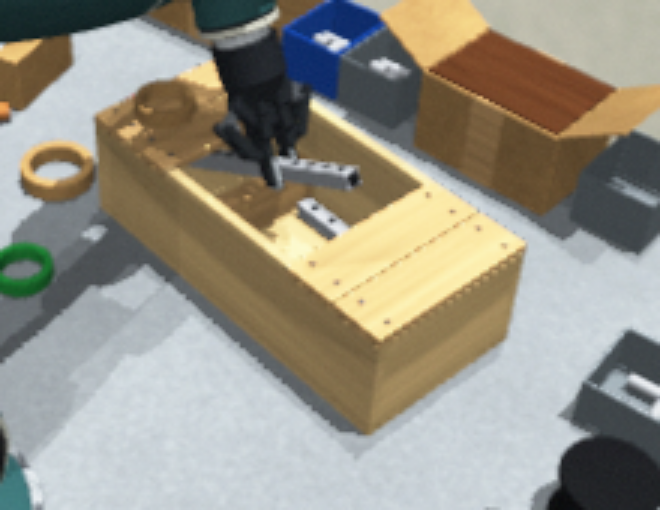

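The side view shows the strut tilted in the opening: its -y end is up above the boards at (350,175), the other end is under the tape-side boards, and the offcut at (322,218) is undisturbed. Next I pull it out along its own axis.

move_arm --deltas "-0.008 0 0 0 0 0 255; -0.013 0 0 0 0 0 255; -0.013 0 0 0 0 0 255; -0.013 0 0 0 0 0 255; -0.013 0 0 0 0 0 255; 0 0 0 0 0 0 255"

```text
time: 8.8
position: [540.5, -79.1, 132.7]
tcp_rot: [2.09, 1.866, -0.478]
contact_force: [-0.2, 0.2, -3.3]
width: 18.1
grasp_force: 107.5
```

move_arm --deltas "-0.013 0 0 0 0 0 255; -0.013 0 0 0 0 0 255; -0.013 0 0 0 0 0 255; -0.013 0 0 0 0 0 255; -0.013 0 0 0 0 0 255; -0.01 0 0 0 0 0 255; 0 0 0 0 0 0 255"

```text
time: 9.68
position: [532.9, -146.0, 165.1]
tcp_rot: [2.09, 1.867, -0.478]
contact_force: [-0.3, -0.6, -2.7]
width: 18.7
grasp_force: 107.5
```

move_arm --deltas "-0.0052 0 -0.0108 0 0 0 255; -0.0052 0 -0.0108 0 0 0 255; -0.0052 0 -0.0108 0 0 0 255; -0.0052 0 -0.0108 0 0 0 255; -0.0052 0 -0.0108 0 0 0 255; -0.0052 0 -0.0108 0 0 0 255; -0.0052 0 -0.0108 0 0 0 255; -0.0052 0 -0.0108 0 0 0 255; -0.0052 0 -0.0108 0 0 0 255; 0 0 0 0 0 0 255"

```text
time: 10.92
position: [533.2, -145.3, 273.8]
tcp_rot: [2.089, 1.867, -0.477]
contact_force: [0.1, -0.4, -2.8]
width: 18.2
grasp_force: 107.6
```

move_arm --deltas "0 0 0 0 0.05 0 255; 0 0 0 0 0.05 0 255; 0 0 0 0 0.05 0 255; 0 0 0 0 0.05 0 255; 0 0 0 0 0.05 0 255; 0 0 0 0 0.05 0 255; 0 0 0 0 0.05 0 255; 0 0 0 0 0.05 0 255; 0 0 0 0 0.05 0 255; 0 0 0 0 0 0 255; 0 0 0 0 0 0 255; 0 0 0 0 0 0 255"

```text
time: 12.42
position: [532.9, -145.0, 272.5]
tcp_rot: [2.342, 2.094, -0.001]
contact_force: [0.7, 0.4, -2.0]
width: 18.0
grasp_force: 107.5
```

Run:
```python
from h import *
s=ctrl.get_state(); print(s['time'],(np.array(s['position'])-np.r_[C,0])@Rc,s['contact_force'],s['width'],s['grasp_force'],np.abs(s['qvel']).max())
m,p,d=snap('side'); save('pics/s3.png',cv2.resize(p[100:320,200:420],None,fx=2.5,fy=2.5))
```

```text
12.425 [ 12.17245934 -92.92225827 272.54564153] [ 0.6642938   0.35044951 -2.01568783] 18.037412109073152 107.50293731689453 0.004573521564483224
```

View pics/s3.png

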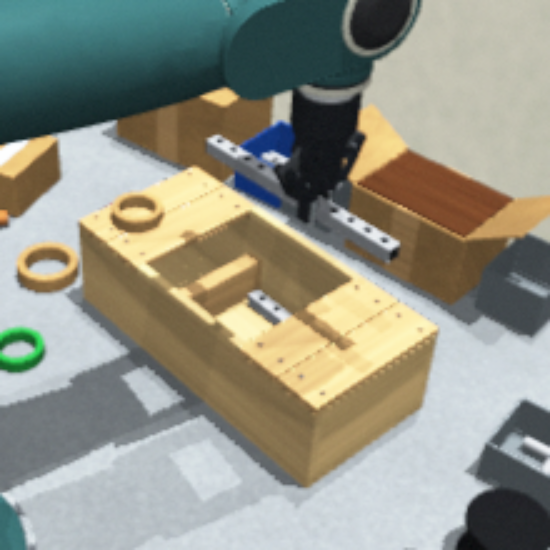

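The strut, from (215,145) to (395,250), is held level well above the crate. The tape at (135,210) and the offcut at (265,305) are where they were, and the strut's centre is about 63 mm from the opening's centre.

```bash
python3 -c "
from bench import close_job
print(close_job())"
```

```text
the job is handed in; nothing more can be done
None
```

The strut came out of the crate -y end first and is held level and still, with its ends about 290 mm above the crate's underside; nothing else appeared to move, and the job was handed in at about 12.5 s (no verdict was returned).

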